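# Break down a mixed delivery stack into its shelf trays

## Robot

A 6-joint arm with a two-finger parallel gripper is mounted at the origin on the work surface. World frame = base frame: x ahead of the robot, y to its left, z up, the work surface at z = 0. Lengths are in mm, angles in rad, forces in N, time in s.
With the tool pointing down it reaches from about 350 to 775 mm from the base axis. Payload 7.3 kg.
Tool frame: the origin (TCP) lies between the finger pads; the fingertips stand 22 mm ahead of it and the grasp point (between the pads) lies 3 mm ahead of it (nose_length is the distance from the TCP to the fingertips, in mm); z points along the fingers, y is the direction in which the jaws open and shut (so a half turn about z gives the same grasp; the last joint's range is limited). The gripper opens to 92 mm and grips with 3 to 60 N. Pads are 19 mm wide; open, the fingers measure 130 mm over their backs; the gripper's body (75 mm by 190 mm) begins 47 mm behind the grasp point.
Start: joints at [0.982, 0.342, 1.524, -0, 1.275, -0.146], TCP at [224.935, 474.391, 248.741] pointing down, gripper open.
Joint ranges: [-2.53, 2.53], [-0.77, 2.02], [0.04, 2.7], [-1, 4.14], [0.28, 2.66], [-3.11, 3.11]. Speed limits (rad/s): [2.57, 2.57, 3.14, 3.14, 3.14, 3.14].

## Interface

Orientations are given as [roll, pitch, yaw] about the fixed x, y, z axes, in that order (R = Rz(yaw) Ry(pitch) Rx(roll)).
In Python, from plant import get_obs, capture, close_job, nose_length gives the robot as it stands.
- The arm moves only by the tool step_arm, never from a script. Its argument "increments" is text: rows parted by semicolons, each of 7 numbers parted by spaces: the turn, a rotation vector about the tool's x, y, z in rad, then the shift along the tool's x, y, z in mm, then the opening, from -1 (shut) to 1 (fully open). A call has 1 to 20 rows; each row is the pose to reach, as a shift and turn from the pose commanded when the call began, along the tool's axes at that moment; what a row does not reach only later rows make up. A row lasts 1/8 s, in which the tool goes at most 62.5 mm and 10.7 degrees, less where a joint would pass 70% of its speed; a pose out of reach is approached as far as the arm can. A call with a gripper value outside its range is refused whole. The fingers move at their own pace and stop on an object; the grip force is fixed at half the most. Time passes only in rows, so rows that repeat a pose let the fingers close. It gives the time, the measured TCP pose, the force and the opening at its end, in the units of the state.
- get_obs(): the state, without advancing time (a new reading comes with each control period).
- capture(name): name is "side" or "top"; returns a dict with "frame" (420x560x3 uint8, red, green, blue), "K" (3x3 intrinsics, pixels), "distortion" ([k1, k2, p1, p2, k3] as OpenCV has them; the pictures are not rectified), "extrinsics" (4x4, takes a point from world to camera coordinates). Camera axes: x right, y down, z forward; pixel columns grow to the right and rows downward; lengths in mm; the calibration is good to about 2 mm. A picture is of the moment at which its call begins. There is no depth.
- close_job(): hands the job in, once; it reports no verdict.
The state is a dict: "time": time; "joint_positions": joint angles; "dq": joint speeds; "tau": joint torques, N m; "tool_pos": TCP position; "tcp_rot": TCP orientation; "contact_force": force on the tool from outside, world axes, zero at the start; "moment": the same for the moment, N m; "grip_width": finger opening in mm.
Only numpy, scipy, OpenCV 4.12 (cv2) and the standard library are available. Lean on these libraries where they do the work, as an engineer would, in place of code of your own. Each camera call takes 0.05 s, during which the arm holds its last target.

## Task

A small mixed delivery stands stacked on the receiving bench. Take the stack apart from the top down, one piece at a time: set the jar upright in the small round tray, the tin upright in the large round tray, the short carton in the short rectangular tray and the long carton in the long rectangular tray, each lying flat on the tray's floor inside its rim. Set things down without dropping them, and leave the tape roll and the white bottle where they are.

Things in the scene. Friction and masses are not known exactly. Their poses are not given: they have to be found in the camera images.
- long_carton: Brown cardboard carton, bottom piece of the stack, 170 (x) x 64 (y) x 46 (z, height) mm, about 0.4 kg. Stands directly on the bench. Origin: centre of its underside; x along its length, z up. Can be gripped across its 64 mm width.
- short_carton: Brown cardboard carton, 104 (x) x 60 (y) x 42 (z, height) mm, about 0.25 kg, lying on top of the long carton, roughly parallel to it. Origin: centre of its underside; x along its length, z up. Can be gripped across its 60 mm width.
- tin: Plain steel round tin with lid, 60 mm diameter, 40 mm high, about 0.2 kg, standing on the short carton. Origin: centre of its underside; z up.
- jar: Small amber glass jar with white cap, 38 mm diameter, 55 mm high including the cap, about 0.12 kg, standing on the tin at the top of the stack; straight-sided to grip. Origin: centre of its underside; z up.
- long_tray: Long rectangular shallow cardboard tray fixed to the bench, outside 200 (x) x 94 (y) mm, walls 4 mm thick, rim 10 mm above the bench, inner floor 4 mm above the bench; inside 192 x 86 mm. Origin: centre of its underside, on the bench; x along its length.
- short_tray: Shorter rectangular shallow cardboard tray fixed to the bench, outside 134 (x) x 90 (y) mm, walls 4 mm thick, rim 10 mm above the bench, inner floor 4 mm above the bench; inside 126 x 82 mm. Origin: centre of its underside, on the bench; x along its length.
- large_round_tray: Larger round shallow cardboard tray fixed to the bench, outside diameter 90 mm, inside 82 mm, rim 10 mm above the bench, inner floor 4 mm above the bench. Origin: centre of its underside, on the bench.
- small_round_tray: Smaller round shallow cardboard tray fixed to the bench, outside diameter 68 mm, inside 60 mm, rim 10 mm above the bench, inner floor 4 mm above the bench. Origin: centre of its underside, on the bench.
- tape_roll: Bystander: pale brown roll of packing tape lying flat on the bench among the trays, 96 mm outside diameter, 76 mm hole, 48 mm high, loose. Origin: centre of its underside.
- bottle: Bystander: white bottle standing to the robot's right of the work, 66 mm diameter, 150 mm high, loose. Origin: centre of its underside.
Not all that is in view belongs to the job. What is shaped like the small_round_tray but turquoise is not meant.

How it is judged (in metres and radians):
On the way, in this order (a step that is already met when the one before it is completed fails the run):
1. the jar stands released in the small round tray (horizontal distance between jar and small_round_tray below 0.018 m and z of jar in the frame of small_round_tray between 0 and 0.008 m and angle between jar's own z axis and vertical below 0.08 rad and contact force between jar and the fingers below 0.1 N and linear speed of jar below 0.03 m/s), for 0.2 s.
2. the tin stands released in the large round tray (horizontal distance between tin and large_round_tray below 0.018 m and z of tin in the frame of large_round_tray between 0 and 0.008 m and angle between tin's own z axis and vertical below 0.08 rad and contact force between tin and the fingers below 0.1 N and linear speed of tin below 0.03 m/s), for 0.2 s.
3. the short carton stands released in the short rectangular tray (horizontal distance between short_carton and short_tray below 0.018 m and z of short_carton in the frame of short_tray between 0 and 0.008 m and angle between short_carton's own z axis and vertical below 0.08 rad and contact force between short_carton and the fingers below 0.1 N and linear speed of short_carton below 0.03 m/s), for 0.2 s.
4. the long carton stands released in the long rectangular tray (horizontal distance between long_carton and long_tray below 0.018 m and z of long_carton in the frame of long_tray between 0 and 0.008 m and angle between long_carton's own z axis and vertical below 0.08 rad and contact force between long_carton and the fingers below 0.1 N and linear speed of long_carton below 0.03 m/s), for 0.2 s.
At the end, for the whole second after the job is handed in: Jar, tin, short carton and long carton each in its own tray: released, at rest (under 0.03 m/s), upright within 0.08 rad, centre within 18 mm of the tray centre, resting on the tray floor (underside less than 8 mm above the tray underside) (all of step 1 and all of step 2 and all of step 3 and all of step 4); the robot touches nothing.
It fails at once if a piece is dropped: it moves faster than 0.6 m/s while the fingers do not touch it ((linear speed of jar above 0.6 m/s and contact force between jar and the fingers below 0.01 N) or (linear speed of tin above 0.6 m/s and contact force between tin and the fingers below 0.01 N) or (linear speed of short_carton above 0.6 m/s and contact force between short_carton and the fingers below 0.01 N) or (linear speed of long_carton above 0.6 m/s and contact force between long_carton and the fingers below 0.01 N)).
It fails at once if the tape roll is shifted by more than 20 mm (distance of tape_roll from where it was at the start of the episode above 0.02 m).
It fails at once if the bottle is shifted by more than 20 mm (distance of bottle from where it was at the start of the episode above 0.02 m).
It also fails if it takes over 109 s, if anything falls off the work surface, if the arm or the gripper's body presses on something with over 40 N, if the wrist force passes 120 N, or if a joint passes its speed limit or range.

## Working session

There is one attempt and no reset: what is moved stays moved. The work goes in short steps, Python scripts to look and compute and a tool call to move; the robot and the scene stay as the last step left them, time stands still between calls to the robot, and variables do not carry over. Pictures are saved under pics/ and viewed, and the job is handed in when it is done.

Besides the shell and the picture viewer there is one more tool, called in YAML: its name, and indented under it one key for each argument. step_arm: Moves the arm, as the interface text tells. Its arguments: {"type":"object","properties":{"increments":{"type":"string"}},"required":["increments"]}

```bash
ls; mkdir -p pics; python3 - <<'E'
from plant import *
import cv2
print(get_obs())
for n in("top","side"):
    c=capture(n);cv2.imwrite(f"pics/{n}0.png",c["frame"][:,:,::-1]);print(n,c["K"],c["distortion"],c["extrinsics"])
E
```

```text
pics
{'time': 0.0, 'joint_positions': array([ 9.81974730e-01,  3.42738133e-01,  1.52502943e+00, -3.57367943e-05,
        1.27538450e+00, -1.46014467e-01]), 'dq': array([ 0.00044735,  0.00046093,  0.00011031, -0.00023469, -0.00018905,
        0.00119554]), 'tau': array([-9.40359168e-04, -4.31235158e+01, -2.44225538e+01,  7.18916254e-02,
        5.57947950e-02, -1.78237515e-04]), 'tool_pos': array([224.7354034 , 474.05053751, 248.03260344]), 'tcp_rot': array([-3.14004487e+00, -1.93078707e-04,  2.69879580e+00]), 'contact_force': array([ 0.70931749, -0.0978742 ,  0.01709716]), 'moment': array([0.00251103, 0.00652965, 0.08315781]), 'grip_width': 91.57510187838267}
top [[465.76408088   0.         280.54692013]
 [  0.         465.76408088 207.40071301]
 [  0.           0.           1.        ]] [0.05185329 0.         0.         0.         0.        ] [[ 1.48287396e-02 -9.99873370e-01 -5.77509569e-03 -5.67837407e+01]
 [-9.76995234e-01 -1.32600666e-02 -2.12848498e-01  5.25970064e+02]
 [ 2.12744967e-01  8.79851591e-03 -9.77068148e-01  1.04788889e+03]
 [ 0.00000000e+00  0.00000000e+00  0.00000000e+00  1.00000000e+00]]
side [[540.92121771   0.         279.11396384]
 [  0.         540.92121771 210.66125159]
 [  0.           0.           1.        ]] [-0.11668714  0.          0.          0.          0.        ] [[-9.93494618e-01 -1.13182026e-01 -1.25806436e-02  5.01852264e+02]
 [-5.12762908e-02  5.43243481e-01 -8.38007913e-01  1.26990315e+02]
 [ 1.01681786e-01 -8.31911263e-01 -5.45513029e-01  1.54056369e+03]
 [ 0.00000000e+00  0.00000000e+00  0.00000000e+00  1.00000000e+00]]
```

View pics/top0.png

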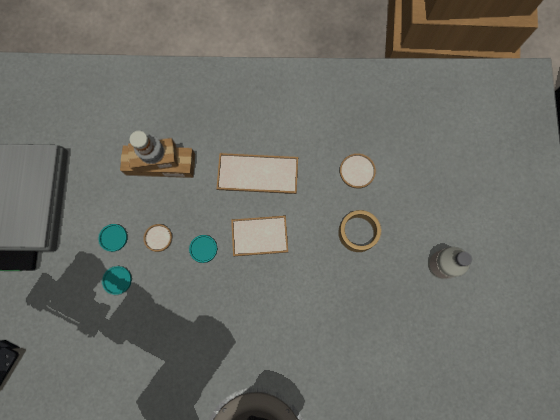

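View pics/side0.png

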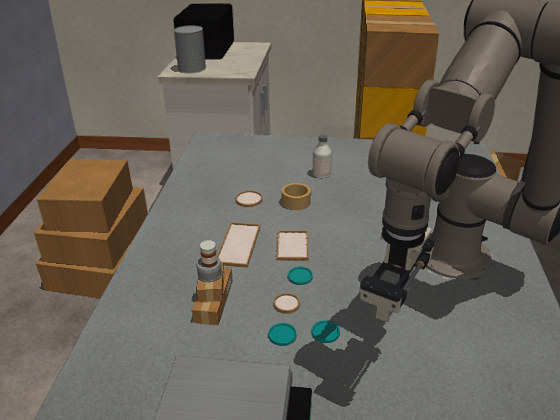

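Top view: the stack is at (155,155). The white-floored trays are long (258,174), short (260,236), large round (357,171) and small round (158,238). The turquoise decoys are at (113,238), (204,249) and (117,281). The tape is at (360,231) and the bottle at (450,260). The only tray matching small_round_tray is the brown-rimmed, pale-floored one at (158,238). Next I'll enlarge the crops.

```bash
cat > h.py <<'E'
import numpy as np,cv2
from plant import *
def cam(n):
    c=capture(n); return c
def p2w(c,uv,z):
    uv=np.array(uv,float).reshape(-1,1,2)
    n=cv2.undistortPoints(uv,c["K"],np.array(c["distortion"])).reshape(-1,2)
    E=c["extrinsics"];R,t=E[:3,:3],E[:3,3]
    C=-R.T@t; out=[]
    for a in n:
        d=R.T@np.array([a[0],a[1],1]); out.append(C+d*(z-C[2])/d[2])
    return np.array(out)
def w2p(c,P):
    E=c["extrinsics"]
    return cv2.projectPoints(np.array(P,float).reshape(-1,3),cv2.Rodrigues(E[:3,:3])[0],E[:3,3],c["K"],np.array(c["distortion"]))[0].reshape(-1,2)
def crop(c,x,y,w,h,s,name):
    f=c["frame"][y:y+h,x:x+w,::-1]
    o=cv2.resize(f,None,fx=s,fy=s,interpolation=cv2.INTER_CUBIC)
    for i in range(0,w,10):
        cv2.line(o,(i*s,0),(i*s,4 if i%50 else 12),(0,0,255),1)
        if (x+i)%20==0: cv2.putText(o,str(x+i),(i*s,20),0,.35,(0,0,255))
    for i in range(0,h,10):
        cv2.line(o,(0,i*s),(6,i*s),(0,0,255),1)
        if (y+i)%20==0: cv2.putText(o,str(y+i),(8,i*s+4),0,.35,(0,0,255))
    cv2.imwrite(name,o)
E
python3 - <<'E'
from h import *
c=cam("top"); crop(c,110,120,100,70,8,"pics/t1.png"); crop(c,130,140,260,130,3,"pics/t2.png")
s=cam("side"); crop(s,180,230,80,100,6,"pics/s1.png"); crop(s,210,180,130,140,4,"pics/s2.png")
E
```

```text
(no output)
```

View pics/t1.png

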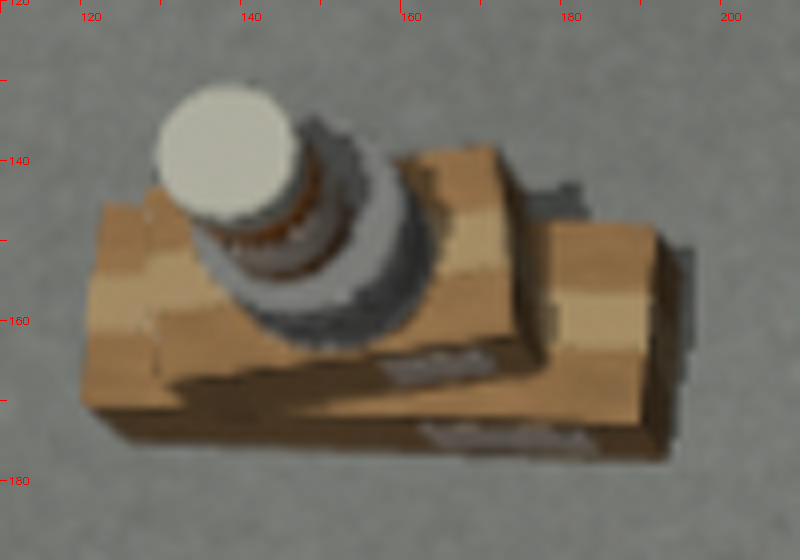

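View pics/t2.png

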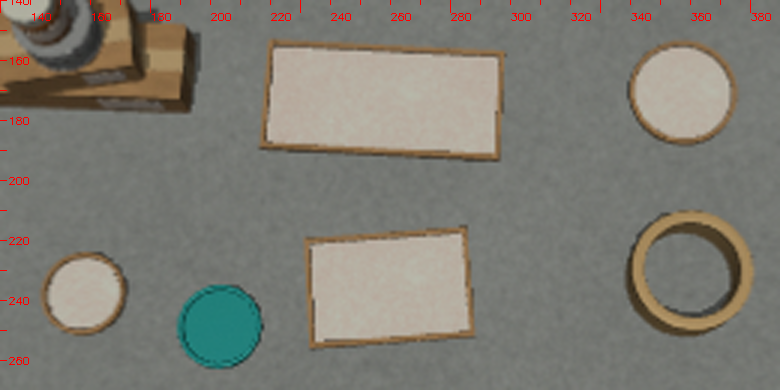

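View pics/s1.png

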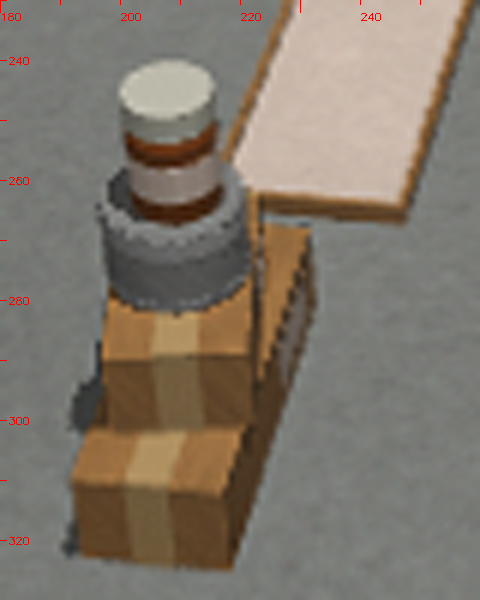

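View pics/s2.png

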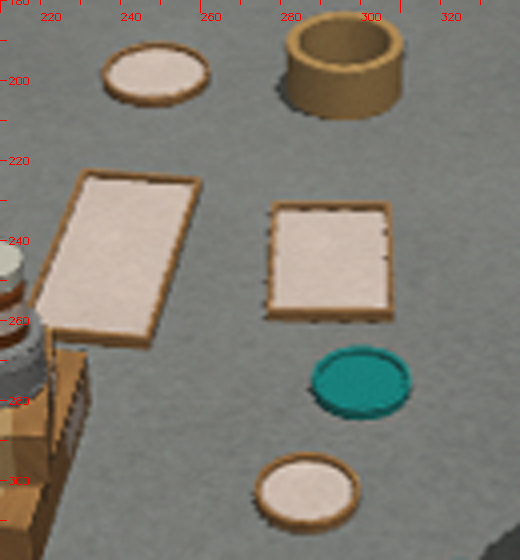

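```bash
python3 - <<'E'
from h import *
np.set_printoptions(precision=1,suppress=True)
c=cam("top");s=cam("side")
def T(a,x,y,k): return np.array(a,float)/k+[x,y]-0.5+0.5/k
def rect(n,px,z,cc=c):
    w=p2w(cc,px,z); print(n,w.mean(0)[:2],"rect",cv2.minAreaRect(w[:,:2].astype(np.float32)), "yaws",[round(float(np.degrees(np.arctan2(*(w[j]-w[i])[[1,0]]))),1) for i,j in((0,1),(3,2),(0,3),(1,2))],[round(float(np.linalg.norm(w[j]-w[i]))) for i,j in((0,1),(3,2),(0,3),(1,2))])
rect("longtray",T([(270,42),(503,53),(498,159),(260,148)],130,140,3),10)
rect("shorttray",T([(305,240),(465,227),(475,333),(311,348)],130,140,3),10)
rect("short",T([(147,187),(493,147),(518,335),(155,378)],110,120,8),88)
rect("long",T([(104,204),(656,227),(640,425),(82,402)],110,120,8),46)
print("large",p2w(c,T([(683,93)],130,140,3),10),p2w(s,T([(156,73)],210,180,4),10))
print("small",p2w(c,T([(84,293)],130,140,3),10),p2w(s,T([(308,488)],210,180,4),10))
print("jar",p2w(c,T([(227,153)],110,120,8),183),p2w(s,T([(168,88)],180,230,6),183))
print("tin",p2w(c,T([(301,213)],110,120,8),128),p2w(s,T([(176,203)],180,230,6),128))
rect("longtray side",T([(82,172),(202,182),(150,345),(20,330)],210,180,4),10,s)
rect("shorttray side",T([(272,202),(391,202),(393,317),(266,315)],210,180,4),10,s)
print("tape",p2w(c,[(360.5,230.5)],48),"bottle",p2w(c,[(463,257)],150))
E
```

```text
longtray [624.4  11. ] rect ((624.3399047851562, 11.255592346191406), (198.17962646484375, 92.6025161743164), 87.94120025634766) yaws [-92.1, -92.0, 177.2, 177.8] [197, 198, 93, 92]
shorttray [466.8   1.8] rect ((467.01373291015625, 2.1253433227539062), (88.81259155273438, 132.73312377929688), 6.021896839141846) yaws [-84.5, -84.0, -174.7, -174.0] [132, 133, 89, 88]
short [648.7 258.3] rect ((648.7659912109375, 257.93023681640625), (59.089725494384766, 105.71627044677734), 8.042777061462402) yaws [-82.0, -82.0, -173.1, -169.4] [102, 106, 59, 59]
long [646.3 257. ] rect ((646.3133544921875, 256.98175048828125), (169.32667541503906, 63.299461364746094), 88.42642211914062) yaws [-91.6, -91.6, 178.8, 178.7] [169, 169, 63, 63]
large [[ 633.8 -240.2   10. ]] [[ 633.9 -236.7   10. ]]
small [[458.2 249.   10. ]] [[457.2 251.2  10. ]]
jar [[646.4 258.9 183. ]] [[645.9 257.6 183. ]]
tin [[649.3 255.  128. ]] [[646.4 262.1 128. ]]
longtray side [624.   14.8] rect ((624.2840576171875, 15.502464294433594), (201.5941619873047, 94.77676391601562), 87.82286071777344) yaws [177.2, 175.6, 88.1, 87.8] [95, 94, 198, 201]
shorttray side [465.9   4.1] rect ((466.1098327636719, 4.0018310546875), (90.05917358398438, 140.459228515625), 4.589946746826172) yaws [-174.5, -175.9, 94.9, 94.6] [90, 89, 138, 140]
tape [[ 475.4 -238.6   48. ]] bottle [[ 405.2 -433.8  150. ]]
```

```bash
cat >> h.py <<'E'
from scipy.spatial.transform import Rotation as Ro
def go(x,y,z,yaw):
    o=get_obs(); R=Ro.from_euler('xyz',o["tcp_rot"])
    d=R.inv().apply(np.array([x,y,z])-o["tool_pos"])
    D=Ro.from_euler('xyz',[np.pi,0,yaw]); rv=(R.inv()*D).as_rotvec()
    print("t",o["time"],"pos",o["tool_pos"].round(1),"rot",o["tcp_rot"].round(4),"w",round(o["grip_width"],1),"F",np.round(o["contact_force"],1))
    print("rotvec",rv.round(3),"shift",d.round(1),"len",round(np.linalg.norm(d)))
E
python3 -c "
from h import *
go(646,258.3,260,1.71)"
```

```text
t 0.3 pos [224.9 474.3 248.5] rot [-3.1411e+00 -1.0000e-04  2.6988e+00] w 91.7 F [-0.5  0.1  0.1]
rotvec [-0.     0.     0.989] shift [-473.   -14.7  -11.5] len 473
```

step_arm:
  increments: "0 0 0.1 -40 -1 -1 1; 0 0 0.2 -90 -3 -2 1; 0 0 0.35 -140 -5 -4 1; 0 0 0.5 -190 -6 -5 1; 0 0 0.65 -240 -8 -6 1; 0 0 0.8 -290 -9 -7 1; 0 0 0.9 -340 -11 -8 1; 0 0 0.989 -390 -12 -10 1; 0 0 0.989 -440 -14 -11 1; 0 0 0.989 -473 -14.7 -11.5 1; 0 0 0.989 -473 -14.7 -11.5 1; 0 0 0.989 -473 -14.7 -11.5 1; 0 0 0.989 -473 -14.7 -11.5 1"

```text
time: 1.92
tool_pos: [645.1, 259.4, 260.6]
tcp_rot: [3.142, -0.0, 1.711]
contact_force: [0.1, -0.5, 0.2]
grip_width: 91.7
```

```bash
python3 -c "
from h import *
go(646.2,258.3,161,1.71)
s=cam('side'); crop(s,160,120,140,180,4,'pics/s3.png')
c=cam('top'); crop(c,90,100,130,100,6,'pics/t3.png')"
```

```text
t 1.925 pos [645.1 259.4 260.6] rot [ 3.1415e+00 -3.0000e-04  1.7112e+00] w 91.7 F [ 0.1 -0.5  0.2]
rotvec [ 0.    -0.     0.001] shift [-1.3  1.  99.6] len 100
```

View pics/s3.png

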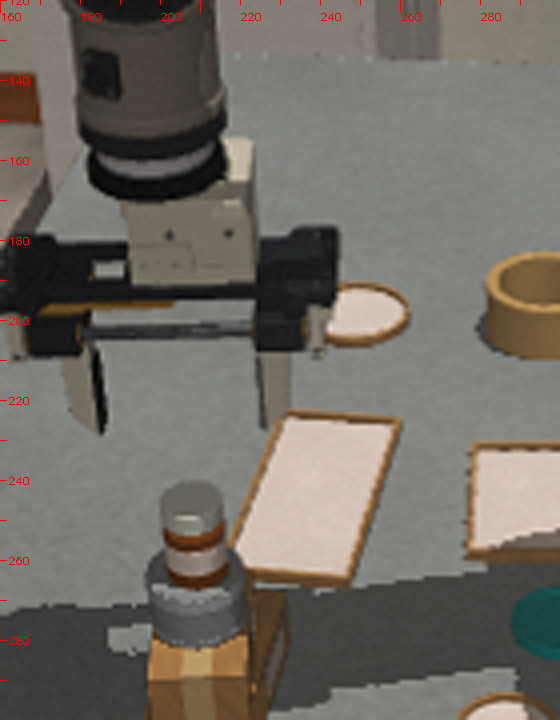

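View pics/t3.png

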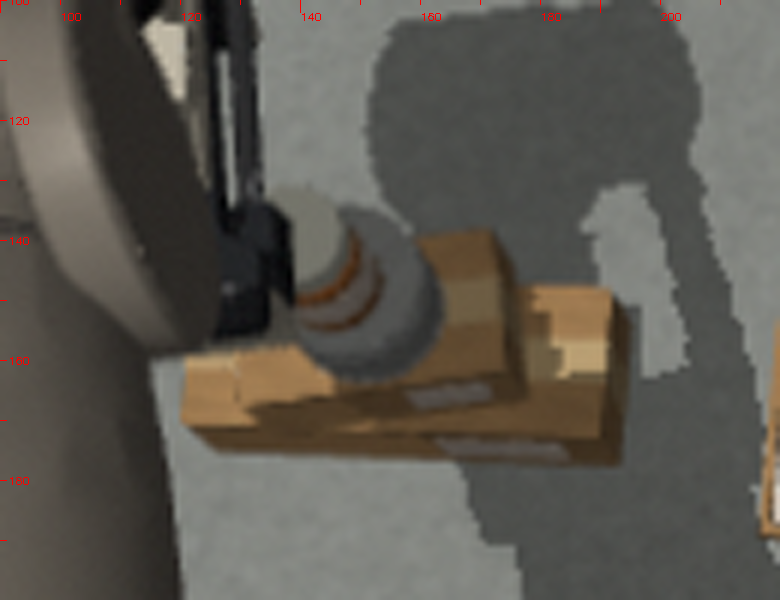

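The side view shows the fingertips at about (184.5,228) and (226,227), either side of the jar below at (208,241).

```bash
python3 -c "
from h import *
s=cam('side');print(w2p(s,[[645.1,259.4,238.6],[691,264,238.6],[599.5,253,238.6],[646.2,258.3,183]]))"
```

```text
[[205.70341712 225.59954985]
 [186.13548586 225.63205377]
 [225.39056642 225.11869268]
 [207.39283013 244.42440382]]
```

step_arm:
  increments: "0 0 0 -1.3 1 30 1; 0 0 0 -1.3 1 60 1; 0 0 0 -1.3 1 80 1; 0 0 0 -1.3 1 92 1; 0 0 0 -1.3 1 99.6 1; 0 0 0 -1.3 1 99.6 0.3; 0 0 0 -1.3 1 99.6 0; 0 0 0 -1.3 1 99.6 -0.1; 0 0 0 -1.3 1 99.6 -0.2; 0 0 0 -1.3 1 99.6 -0.4; 0 0 0 -1.3 1 99.6 -1; 0 0 0 -1.3 1 99.6 -1; 0 0 0 -1.3 1 99.6 -1; 0 0 0 -1.3 1 99.6 -1; 0 0 0 -1.3 1 99.6 -1"

```text
time: 3.95
tool_pos: [647.1, 257.3, 160.7]
tcp_rot: [-3.142, -0.0, 1.71]
contact_force: [-1.5, -1.1, 1.2]
grip_width: 37.6
```

```bash
python3 -c "
from h import *
go(458,250,240,1.71)
s=cam('side'); crop(s,140,140,140,180,4,'pics/s4.png')"
```

```text
t 3.95 pos [647.1 257.3 160.7] rot [-3.1415e+00 -1.0000e-04  1.7098e+00] w 37.6 F [-1.5 -1.1  1.2]
rotvec [-0. -0. -0.] shift [  19.  -188.3  -79.3] len 205
```

View pics/s4.png

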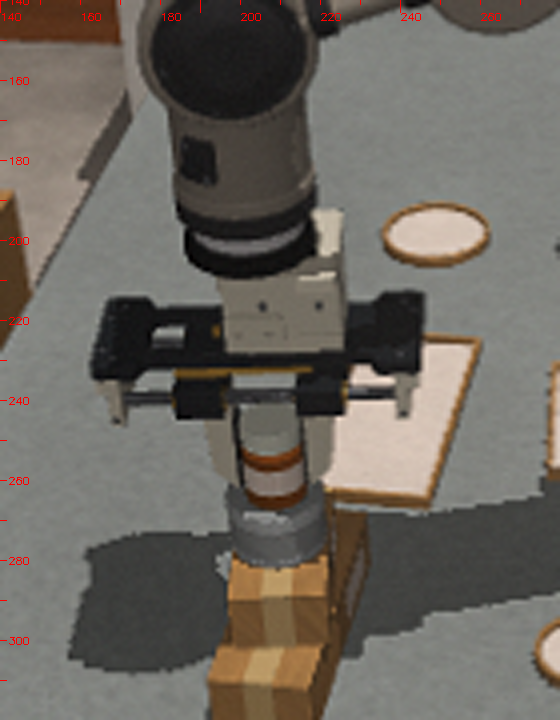

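The jar is held between the pads at about (208,255) with a width of 37.6. Lifting it and carrying it over.

step_arm:
  increments: "0 0 0 0 0 -10 -1; 0 0 0 0 0 -25 -1; 0 0 0 0 0 -45 -1; 0 0 0 1 -10 -65 -1; 0 0 0 4 -35 -75 -1; 0 0 0 7 -65 -79 -1; 0 0 0 10 -95 -79 -1; 0 0 0 13 -125 -79 -1; 0 0 0 16 -155 -79 -1; 0 0 0 18 -175 -79 -1; 0 0 0 19 -188.3 -79 -1; 0 0 0 19 -188.3 -79 -1; 0 0 0 19 -188.3 -79 -1"

```text
time: 5.62
tool_pos: [458.7, 250.1, 239.9]
tcp_rot: [3.141, -0.0, 1.71]
contact_force: [0.3, -0.1, -1.3]
grip_width: 37.3
```

```bash
python3 -c "
from h import *
go(458,250,38.5,1.71)
s=cam('side'); crop(s,210,160,140,180,4,'pics/s5.png')"
```

```text
t 5.625 pos [458.7 250.1 239.9] rot [ 3.1406e+00 -2.0000e-04  1.7096e+00] w 37.3 F [ 0.3 -0.1 -1.3]
rotvec [ 0.001 -0.    -0.   ] shift [  0.   -0.9 201.4] len 201
```

View pics/s5.png

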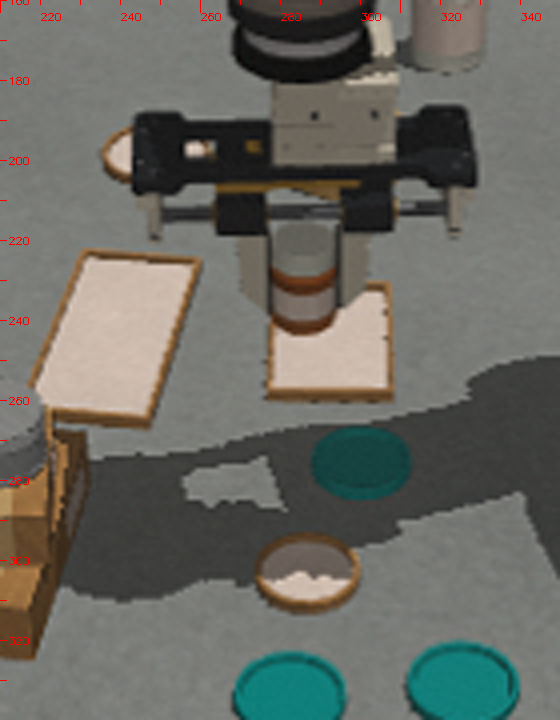

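The jar hangs at (285,225), upright and above the small tray at (287,303). The TCP was 32.7 mm above the jar's base at the grasp, so I expect contact at a TCP height of about 36.7.

step_arm:
  increments: "0 0 0 0 -0.5 25 -1; 0 0 0 0 -0.9 55 -1; 0 0 0 0 -0.9 85 -1; 0 0 0 0 -0.9 115 -1; 0 0 0 0 -0.9 145 -1; 0 0 0 0 -0.9 170 -1; 0 0 0 0 -0.9 185 -1; 0 0 0 0 -0.9 193 -1; 0 0 0 0 -0.9 198 -1; 0 0 0 0 -0.9 201 -1; 0 0 0 0 -0.9 202.5 -1; 0 0 0 0 -0.9 202.5 -1; 0 0 0 0 -0.9 202.5 -1"

```text
time: 7.3
tool_pos: [457.3, 250.0, 37.4]
tcp_rot: [3.141, -0.0, 1.71]
contact_force: [0.3, 0.5, -1.3]
grip_width: 37.8
```

```bash
python3 -c "
from h import *
go(458,250,36.7,1.71)
s=cam('side'); crop(s,210,200,140,140,4,'pics/s6.png')"
```

```text
t 7.3 pos [457.3 250.   37.4] rot [ 3.1410e+00 -2.0000e-04  1.7098e+00] w 37.8 F [ 0.3  0.5 -1.3]
rotvec [ 0.001 -0.    -0.   ] shift [-0.   0.7  0.7] len 1
```

View pics/s6.png

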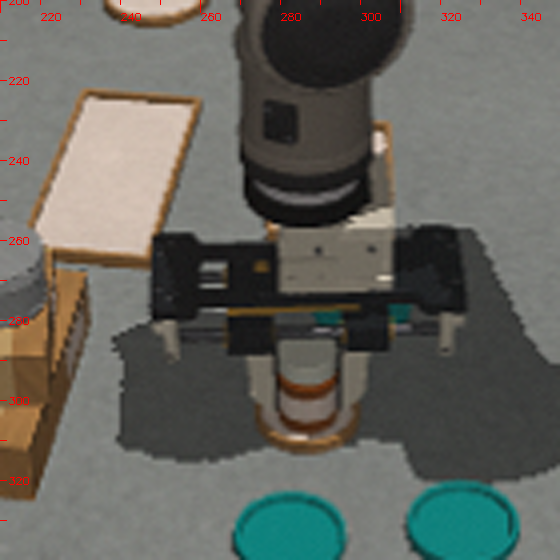

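Still 1.3 N of carried weight, so about 1 mm to go. I'll lower a bit more until it touches, then open slowly and rise.

step_arm:
  increments: "0 0 0 0 0.3 0.5 -1; 0 0 0 0 0.3 1 -1; 0 0 0 0 0.3 1.2 -1; 0 0 0 0 0.3 1.2 -1"

```text
time: 7.85
tool_pos: [457.6, 250.0, 36.6]
tcp_rot: [3.141, -0.0, 1.71]
contact_force: [-1.4, -0.3, 5.8]
grip_width: 37.6
```

step_arm:
  increments: "0 0 0 0 0.3 1 -0.1; 0 0 0 0 0.3 0.8 0; 0 0 0 0 0.3 0.8 0.3; 0 0 0 0 0.3 0.8 0.6; 0 0 0 0 0.3 0.8 1; 0 0 0 0 0.3 0.8 1; 0 0 0 0 0.3 -10 1; 0 0 0 0 0.3 -30 1; 0 0 0 0 0.3 -60 1; 0 0 0 0 0.3 -90 1; 0 0 0 0 0.3 -130 1; 0 0 0 0 0.3 -170 1; 0 0 0 0 0.3 -170 1; 0 0 0 0 0.3 -170 1"

```text
time: 9.6
tool_pos: [457.3, 249.8, 205.8]
tcp_rot: [-3.141, 0.0, 1.71]
contact_force: [-0.2, 0.2, -0.6]
grip_width: 91.8
```

```bash
python3 -c "
from h import *
go(646.7,258.3,210,1.71)
s=cam('side'); crop(s,170,220,160,110,5,'pics/s7.png')
c=cam('top'); crop(c,110,120,100,130,6,'pics/t7.png')"
```

```text
t 9.6 pos [457.3 249.8 205.8] rot [-3.1413  0.      1.7098] w 91.8 F [-0.2  0.2 -0.6]
rotvec [-0.  0. -0.] shift [-17.8 188.7  -4.2] len 190
```

View pics/s7.png

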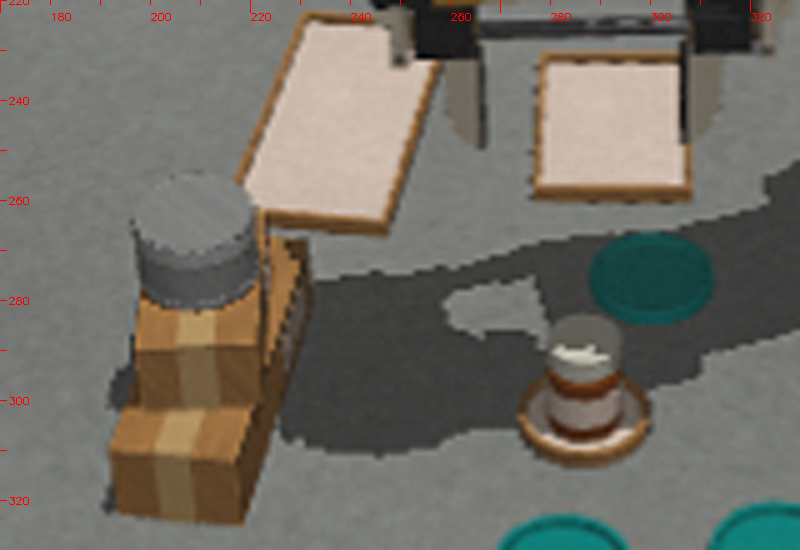

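View pics/t7.png

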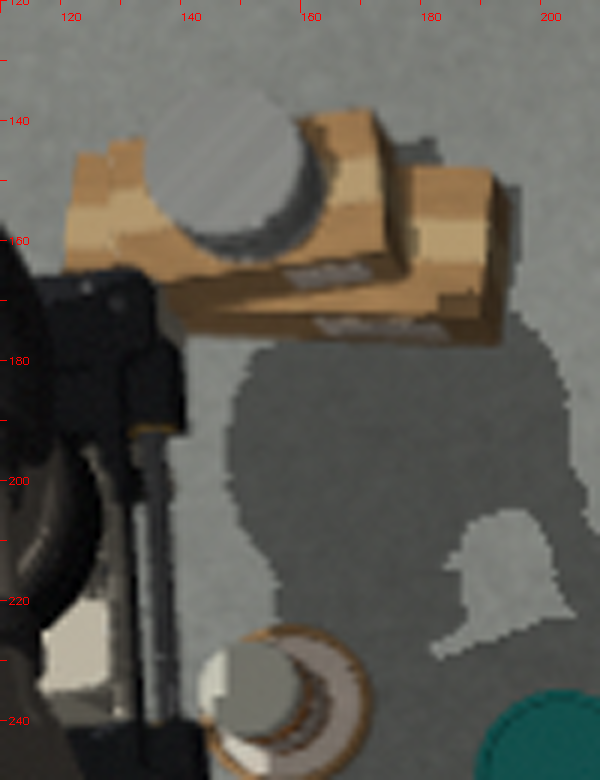

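The jar stands upright inside the small tray at side (287,300). The tin's top is now clear at top (147,146) and side (209,263).

```bash
python3 -c "
from h import *
c=cam('top');s=cam('side')
print(p2w(c,[[110+224/6,120+159/6]],128),p2w(s,[[170+194.5/5,220+216/5]],128))
print('jar',p2w(c,[[110+252/6,120+690/6]],59))
for P in([647,258,128],[647,262,128],[647,256,128]): print(w2p(s,[P]),w2p(c,[P]))
"
```

```text
[[648.56464633 254.63296313 128.        ]] [[646.62987937 261.30232919 128.        ]]
jar [[456.30912183 249.14217532  59.        ]]
[[209.04729672 262.3520252 ]] [[145.79156686 147.13158743]]
[[208.68976813 263.36785801]] [[144.01880461 147.10341704]]
[[209.22542849 261.84595816]] [[146.67777032 147.14563865]]
```

step_arm:
  increments: "0 0 0 -3 30 -4 1; 0 0 0 -6 65 -4 1; 0 0 0 -9 100 -4 1; 0 0 0 -12 135 -4 1; 0 0 0 -15 165 -4 1; 0 0 0 -17 182 -4 1; 0 0 0 -17.5 188.7 -4 1; 0 0 0 -17.5 188.7 -4 1; 0 0 0 -17.5 188.7 -4 1"

```text
time: 10.92
tool_pos: [646.4, 258.9, 209.9]
tcp_rot: [-3.141, -0.0, 1.71]
contact_force: [-0.2, 0.4, 0.1]
grip_width: 91.9
```

```bash
python3 -c "
from h import *
go(647,258,119.5,1.71)"
```

```text
t 10.925 pos [646.4 258.9 209.9] rot [-3.141  -0.      1.7102] w 91.9 F [-0.2  0.4  0.1]
rotvec [-0.001 -0.     0.   ] shift [-1.   0.5 90.4] len 90
```

step_arm:
  increments: "0 0 0 -1 0.5 25 1; 0 0 0 -1 0.5 50 1; 0 0 0 -1 0.5 70 1; 0 0 0 -1 0.5 83 1; 0 0 0 -1 0.5 90.4 1; 0 0 0 -1 0.5 90.4 1; 0 0 0 -1 0.5 90.4 0.6; 0 0 0 -1 0.5 90.4 0.45; 0 0 0 -1 0.5 90.4 0.35; 0 0 0 -1 0.5 90.4 0.3; 0 0 0 -1 0.5 90.4 0.2; 0 0 0 -1 0.5 90.4 -1; 0 0 0 -1 0.5 90.4 -1; 0 0 0 -1 0.5 90.4 -1; 0 0 0 -1 0.5 90.4 -1"

```text
time: 12.8
tool_pos: [648.0, 257.9, 119.8]
tcp_rot: [3.141, -0.0, 1.71]
contact_force: [2.7, 0.5, 1.6]
grip_width: 59.7
```

```bash
python3 -c "
from h import *
go(634,-238.5,205,1.71)
s=cam('side'); crop(s,150,180,140,140,4,'pics/s8.png')"
```

```text
t 12.8 pos [648.  257.9 119.8] rot [ 3.1406e+00 -2.0000e-04  1.7098e+00] w 59.7 F [2.7 0.5 1.6]
rotvec [ 0.001 -0.    -0.   ] shift [-489.7  -82.6  -85.3] len 504
```

View pics/s8.png

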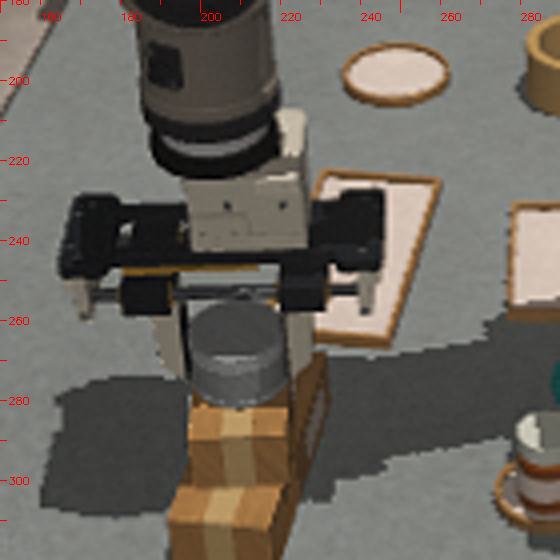

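Tin is held, width 59.7. Lifting, then carrying to the large round tray.

step_arm:
  increments: "0 0 0 0 0 -8 -1; 0 0 0 0 0 -22 -1; 0 0 0 0 0 -42 -1; 0 0 0 -8 -1 -62 -1; 0 0 0 -25 -4 -77 -1; 0 0 0 -50 -8 -85 -1; 0 0 0 -80 -13 -85 -1; 0 0 0 -115 -19 -85 -1; 0 0 0 -150 -25 -85 -1; 0 0 0 -185 -31 -85 -1; 0 0 0 -220 -37 -85 -1; 0 0 0 -255 -43 -85 -1; 0 0 0 -290 -49 -85 -1; 0 0 0 -325 -55 -85 -1; 0 0 0 -360 -61 -85 -1; 0 0 0 -395 -67 -85 -1; 0 0 0 -430 -73 -85 -1; 0 0 0 -460 -78 -85 -1; 0 0 0 -480 -81 -85 -1; 0 0 0 -489.7 -82.6 -85 -1"

```text
time: 15.35
tool_pos: [633.0, -240.2, 204.3]
tcp_rot: [-3.141, -0.0, 1.708]
contact_force: [-0.2, -0.1, -1.8]
grip_width: 59.7
```

step_arm:
  increments: "0 0 0 0 0 0 -1; 0 0 0 0 0 0 -1"

```text
time: 15.6
tool_pos: [633.9, -237.5, 204.5]
tcp_rot: [-3.142, -0.001, 1.711]
contact_force: [-0.5, -0.3, -1.9]
grip_width: 59.3
```

```bash
python3 -c "
from h import *
go(634,-238.5,37,1.71)
s=cam('side'); crop(s,180,110,160,120,5,'pics/s9.png')"
```

```text
t 15.6 pos [ 633.9 -237.5  204.5] rot [-3.1416e+00 -6.0000e-04  1.7108e+00] w 59.3 F [-0.5 -0.3 -1.9]
rotvec [-0.    -0.001  0.001] shift [ -1.1  -0.  167.5] len 168
```

View pics/s9.png

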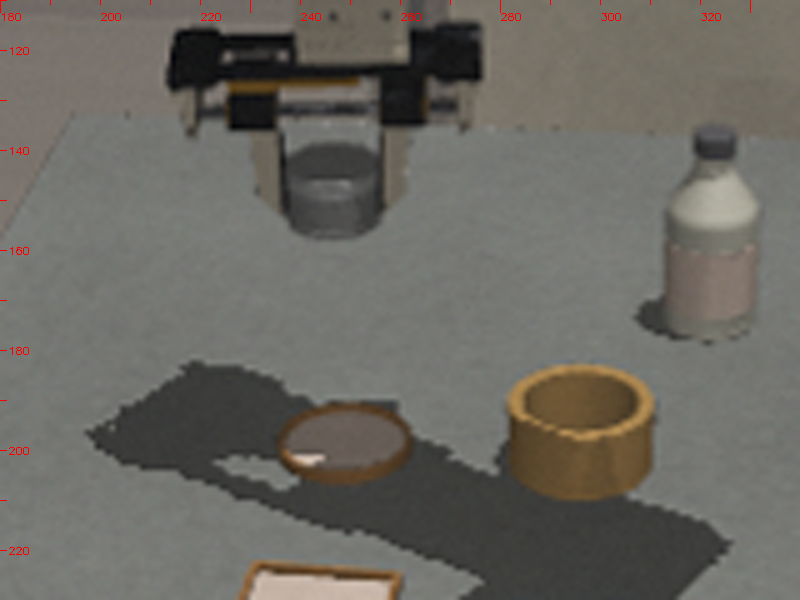

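The tin is upright at (246,147) above the tray at (249,199), clear of the tape roll. I expect contact at a TCP height of about 35.8.

step_arm:
  increments: "0 0 0 -1.1 0 25 -1; 0 0 0 -1.1 0 55 -1; 0 0 0 -1.1 0 85 -1; 0 0 0 -1.1 0 115 -1; 0 0 0 -1.1 0 138 -1; 0 0 0 -1.1 0 152 -1; 0 0 0 -1.1 0 160 -1; 0 0 0 -1.1 0 165 -1; 0 0 0 -1.1 0 167 -1; 0 0 0 -1.1 0 167.5 -1; 0 0 0 -1.1 0 167.5 -1; 0 0 0 -1.1 0 167.5 -1"

```text
time: 17.15
tool_pos: [634.1, -239.8, 37.3]
tcp_rot: [3.141, 0.0, 1.71]
contact_force: [0.5, 0.0, -2.0]
grip_width: 59.3
```

```bash
python3 -c "
from h import *
go(634,-238.5,35.8,1.71)
s=cam('side'); crop(s,180,110,160,120,5,'pics/s10.png')"
```

```text
t 17.15 pos [ 634.1 -239.8   37.3] rot [3.1410e+00 2.0000e-04 1.7097e+00] w 59.3 F [ 0.5  0.  -2. ]
rotvec [ 0.001  0.    -0.   ] shift [1.3 0.1 1.5] len 2
```

View pics/s10.png

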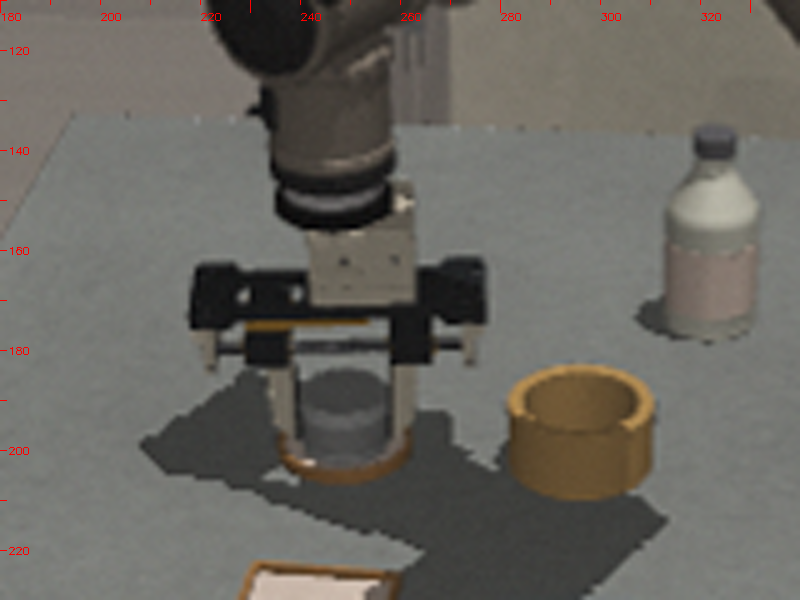

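The tin is inside the rim, centred, and almost on the floor.

step_arm:
  increments: "0 0 0 0.7 0 0.7 -1; 0 0 0 0.7 0 1.3 -1; 0 0 0 0.7 0 1.8 -1; 0 0 0 0.7 0 1.8 -1; 0 0 0 0.7 0 1.8 -1"

```text
time: 17.82
tool_pos: [633.8, -238.8, 35.8]
tcp_rot: [3.141, -0.0, 1.71]
contact_force: [-3.4, 2.9, 5.0]
grip_width: 59.7
```

step_arm:
  increments: "0 0 0 0 0 0 0.35; 0 0 0 0 0 -0.3 0.45; 0 0 0 0 0 -0.3 0.6; 0 0 0 0 0 -0.3 0.8; 0 0 0 0 0 -0.3 1; 0 0 0 0 0 -0.3 1; 0 0 0 0 0 -10 1; 0 0 0 0 0 -30 1; 0 0 0 0 0 -60 1; 0 0 0 0 0 -90 1; 0 0 0 0 0 -120 1; 0 0 0 0 0 -140 1; 0 0 0 0 0 -140 1; 0 0 0 0 0 -140 1"

```text
time: 19.58
tool_pos: [633.5, -238.8, 175.0]
tcp_rot: [-3.141, -0.0, 1.71]
contact_force: [0.9, -0.8, -0.7]
grip_width: 91.9
```

```bash
python3 -c "
from h import *
go(648.5,258,180,1.71)
s=cam('side'); crop(s,180,170,160,120,5,'pics/s11.png')
c=cam('top'); crop(c,110,120,100,70,8,'pics/t11.png');crop(c,320,140,80,110,5,'pics/t12.png')"
```

```text
t 19.575 pos [ 633.5 -238.8  175. ] rot [-3.1412e+00 -4.0000e-04  1.7098e+00] w 91.9 F [ 0.9 -0.8 -0.7]
rotvec [-0. -0. -0.] shift [489.9  83.7  -4.8] len 497
```

View pics/s11.png

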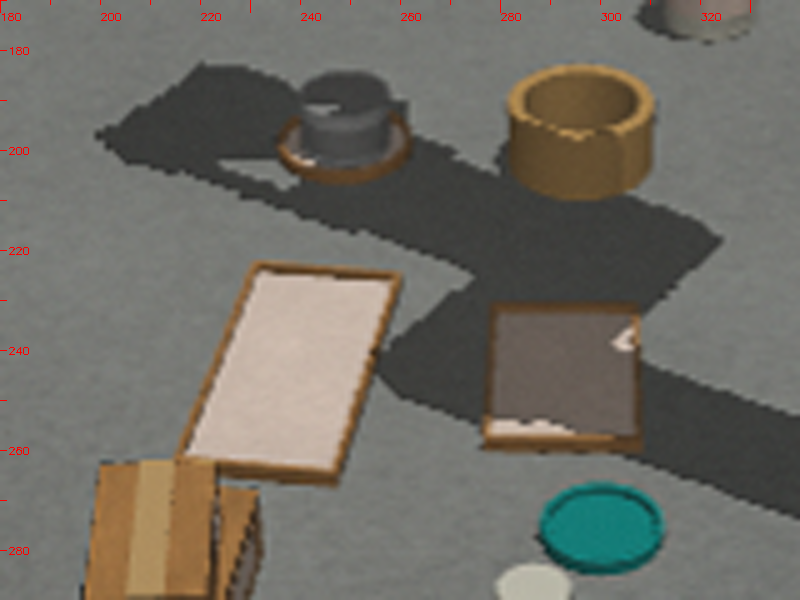

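View pics/t11.png

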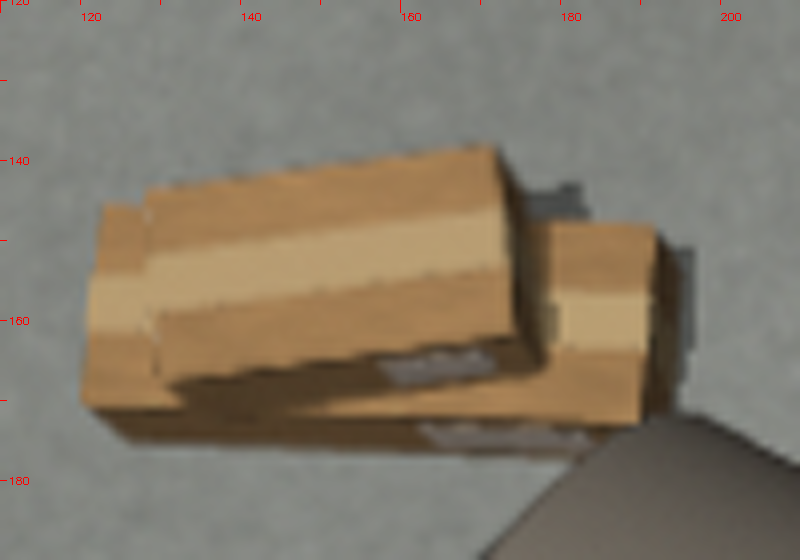

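View pics/t12.png

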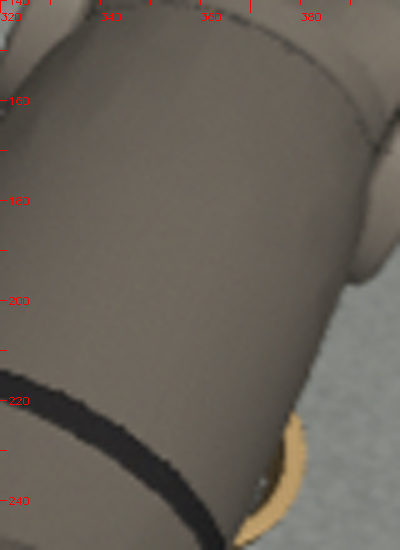

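The tin sits centred in the large tray at side (247,193), with tape and bottle undisturbed. The short carton's top is unshifted, with corners in the top view at (128.5,143.5), (171.6,138.3), (175,162) and (129.5,167.5). Moving back to it.

step_arm:
  increments: "0 0 0 20 3 -5 1; 0 0 0 55 9 -5 1; 0 0 0 95 16 -5 1; 0 0 0 135 23 -5 1; 0 0 0 175 30 -5 1; 0 0 0 215 37 -5 1; 0 0 0 255 44 -5 1; 0 0 0 295 51 -5 1; 0 0 0 335 58 -5 1; 0 0 0 375 64 -5 1; 0 0 0 415 71 -5 1; 0 0 0 450 77 -5 1; 0 0 0 475 82 -5 1; 0 0 0 489 83.7 -5 1; 0 0 0 489.5 83.7 -5 1; 0 0 0 489.5 83.7 -5 1; 0 0 0 489.5 83.7 -5 1"

```text
time: 21.8
tool_pos: [649.2, 256.2, 180.3]
tcp_rot: [-3.142, 0.0, 1.708]
contact_force: [1.3, -0.6, -0.2]
grip_width: 92.2
```

```bash
python3 -c "
from h import *
go(648.5,258,79,1.71)"
```

```text
t 21.8 pos [649.2 256.2 180.3] rot [-3.1416e+00  2.0000e-04  1.7082e+00] w 92.2 F [ 1.3 -0.6 -0.2]
rotvec [-0.     0.    -0.002] shift [  1.9  -0.4 101.3] len 101
```

step_arm:
  increments: "0 0 0 1.5 -0.4 25 1; 0 0 0 1.5 -0.4 50 1; 0 0 0 1.5 -0.4 72 1; 0 0 0 1.5 -0.4 88 1; 0 0 0 1.5 -0.4 97 1; 0 0 0 1.5 -0.4 101.3 1; 0 0 0 1.5 -0.4 101.3 1; 0 0 0 1.5 -0.4 101.3 0.6; 0 0 0 1.5 -0.4 101.3 0.45; 0 0 0 1.5 -0.4 101.3 0.35; 0 0 0 1.5 -0.4 101.3 0.3; 0 0 0 1.5 -0.4 101.3 0.2; 0 0 0 1.5 -0.4 101.3 -1; 0 0 0 1.5 -0.4 101.3 -1; 0 0 0 1.5 -0.4 101.3 -1; 0 0 0 1.5 -0.4 101.3 -1"

```text
time: 23.8
tool_pos: [648.0, 258.9, 79.0]
tcp_rot: [-3.141, -0.0, 1.71]
contact_force: [-5.0, -0.7, 4.3]
grip_width: 60.3
```

```bash
python3 -c "
from h import *
go(466.5,3,180,1.668)
s=cam('side'); crop(s,150,180,140,140,4,'pics/s13.png')"
```

```text
t 23.8 pos [648.  258.9  79. ] rot [-3.141  -0.      1.7098] w 60.3 F [-5.  -0.7  4.3]
rotvec [-0.001 -0.     0.042] shift [-228.2 -215.3 -100.8] len 330
```

View pics/s13.png

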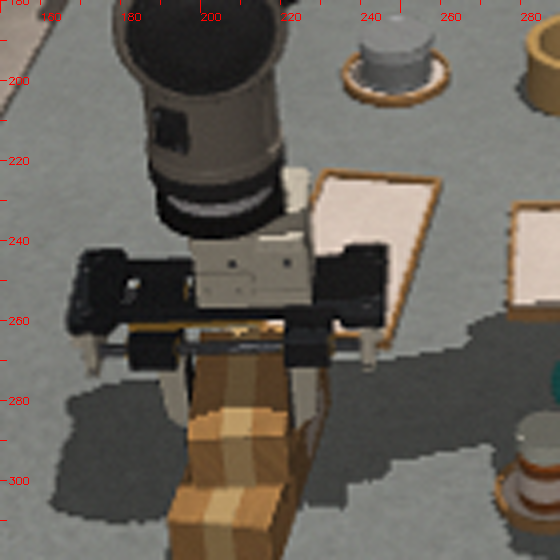

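Carton gripped across its width (60.3). Carrying it to the short tray.

step_arm:
  increments: "0 0 0 0 0 -8 -1; 0 0 0 0 0 -22 -1; 0 0 0 0 0 -42 -1; 0 0 0 -5 -5 -64 -1; 0 0 0.01 -17 -16 -84 -1; 0 0 0.01 -35 -33 -97 -1; 0 0 0.02 -55 -52 -101 -1; 0 0 0.02 -80 -75 -101 -1; 0 0 0.03 -105 -99 -101 -1; 0 0 0.03 -130 -123 -101 -1; 0 0 0.042 -155 -146 -101 -1; 0 0 0.042 -180 -170 -101 -1; 0 0 0.042 -203 -191 -101 -1; 0 0 0.042 -220 -207 -101 -1; 0 0 0.042 -228 -215 -101 -1; 0 0 0.042 -228 -215 -101 -1; 0 0 0.042 -228 -215 -101 -1; 0 0 0.042 -228 -215 -101 -1"

```text
time: 26.1
tool_pos: [467.3, 3.8, 179.9]
tcp_rot: [3.141, -0.0, 1.669]
contact_force: [1.2, -0.1, -3.2]
grip_width: 60.1
```

```bash
python3 -c "
from h import *
go(466.5,3.5,38.5,1.668)
s=cam('side'); crop(s,200,120,140,150,5,'pics/s14.png')
c=cam('top'); crop(c,110,120,100,70,8,'pics/t14.png');crop(c,220,140,180,130,4,'pics/t15.png')"
```

```text
t 26.1 pos [467.3   3.8 179.9] rot [ 3.1414e+00 -1.0000e-04  1.6687e+00] w 60.1 F [ 1.2 -0.1 -3.2]
rotvec [ 0.    -0.     0.001] shift [ -0.3  -0.9 141.4] len 141
```

View pics/s14.png

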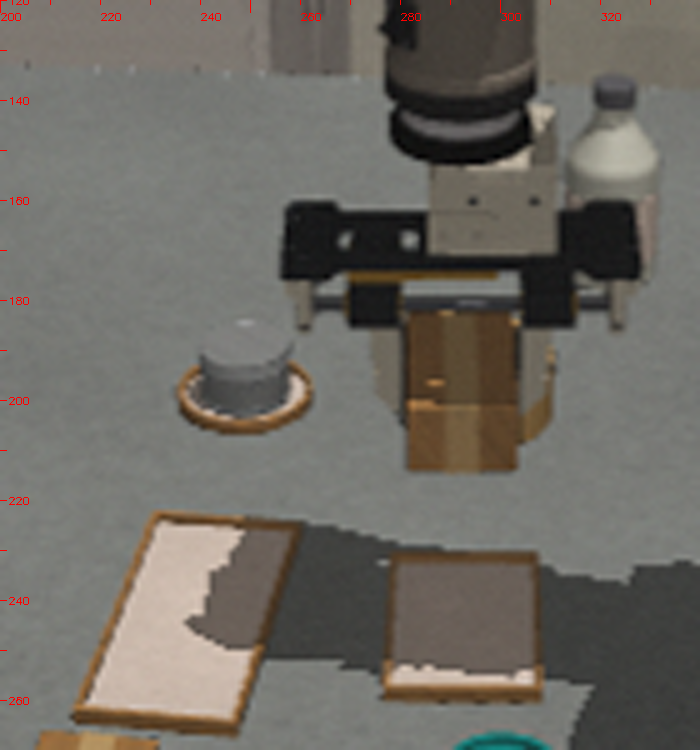

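View pics/t14.png

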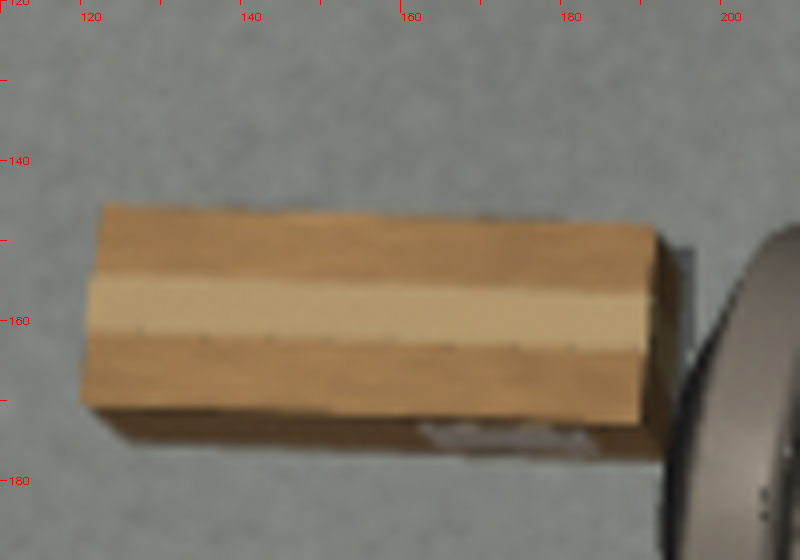

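View pics/t15.png

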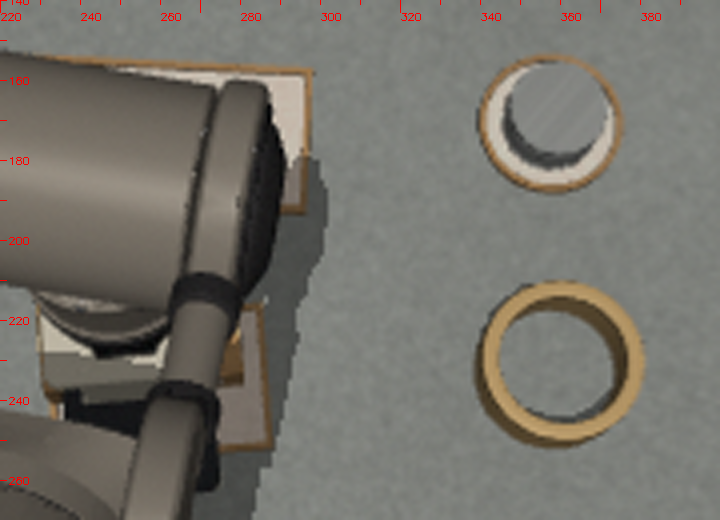

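The short carton hangs level at (292,193), and the long carton hasn't moved. The tin is inside its tray at (360,168). I expect contact at a TCP height of about 37.

step_arm:
  increments: "0 0 0 -0.3 -0.7 25 -1; 0 0 0 -0.3 -0.7 55 -1; 0 0 0 -0.3 -0.7 85 -1; 0 0 0 -0.3 -0.7 110 -1; 0 0 0 -0.3 -0.7 126 -1; 0 0 0 -0.3 -0.7 134 -1; 0 0 0 -0.3 -0.7 139 -1; 0 0 0 -0.3 -0.7 141 -1; 0 0 0 -0.3 -0.7 141 -1; 0 0 0 -0.3 -0.7 141 -1"

```text
time: 27.45
tool_pos: [466.6, 2.9, 39.3]
tcp_rot: [3.141, 0.0, 1.668]
contact_force: [-0.1, 0.1, -3.4]
grip_width: 60.3
```

```bash
python3 -c "
from h import *
go(466.5,3.5,37,1.668)
s=cam('side'); crop(s,240,180,110,110,6,'pics/s16.png')"
```

```text
t 27.45 pos [466.6   2.9  39.3] rot [3.1407e+00 1.0000e-04 1.6678e+00] w 60.3 F [-0.1  0.1 -3.4]
rotvec [ 0.001  0.    -0.   ] shift [ 0.6 -0.   2.3] len 2
```

View pics/s16.png

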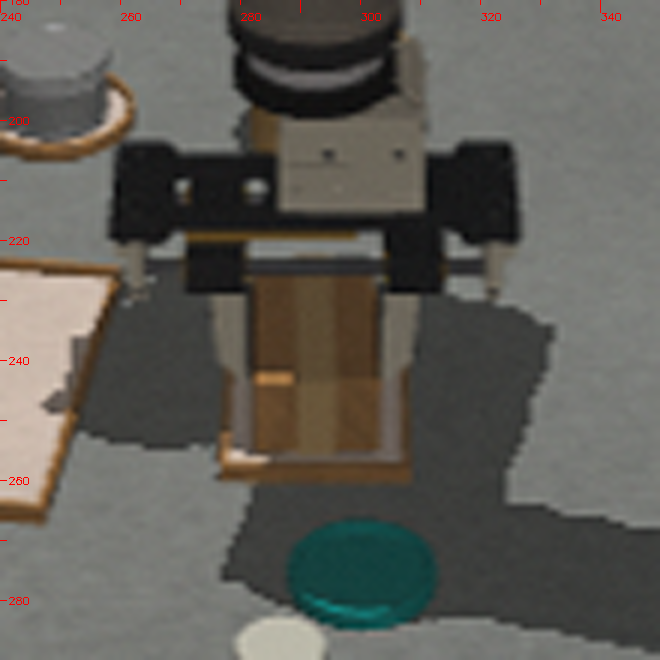

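step_arm:
  increments: "0 0 0 0 0 1 -1; 0 0 0 0 0 2 -1; 0 0 0 0 0 2.6 -1; 0 0 0 0 0 2.8 -1; 0 0 0 0 0 2.8 -1"

```text
time: 28.12
tool_pos: [466.4, 2.9, 37.0]
tcp_rot: [3.141, 0.0, 1.668]
contact_force: [-2.6, 0.6, 8.5]
grip_width: 60.0
```

step_arm:
  increments: "0 0 0 0 0 0 0.35; 0 0 0 0 0 -0.5 0.45; 0 0 0 0 0 -0.5 0.6; 0 0 0 0 0 -0.5 0.8; 0 0 0 0 0 -0.5 1; 0 0 0 0 0 -0.5 1; 0 0 0 0 0 -10 1; 0 0 0 0 0 -30 1; 0 0 0 0 0 -60 1; 0 0 0 0 0 -90 1; 0 0 0 0 0 -120 1; 0 0 0 0 0 -130 1; 0 0 0 0 0 -130 1"

```text
time: 29.75
tool_pos: [466.4, 2.9, 166.4]
tcp_rot: [3.14, 0.0, 1.668]
contact_force: [-0.9, -0.3, -0.5]
grip_width: 91.9
```

```bash
python3 -c "
from h import *
go(646.3,257.5,165,1.543)
s=cam('side'); crop(s,240,180,110,110,6,'pics/s17.png')"
```

```text
t 29.75 pos [466.4   2.9 166.4] rot [3.1405e+00 2.0000e-04 1.6678e+00] w 91.9 F [-0.9 -0.3 -0.5]
rotvec [0.001 0.    0.125] shift [236.  203.7   1.6] len 312
```

View pics/s17.png

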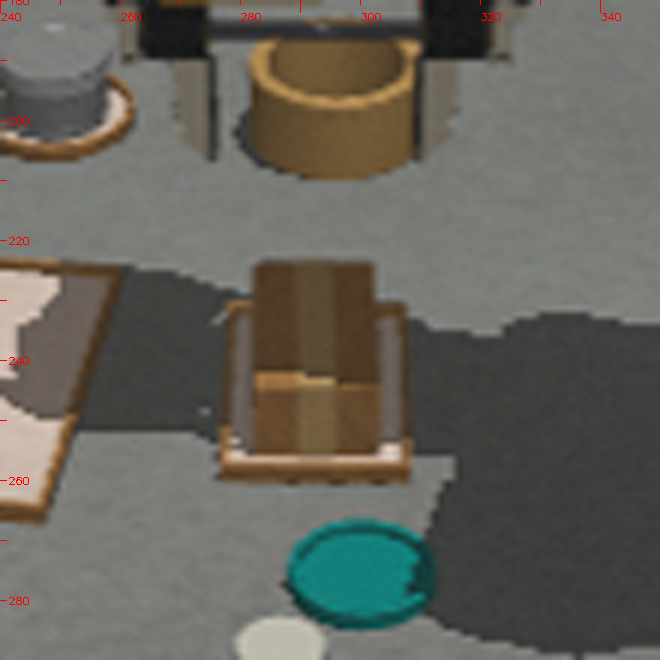

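The short carton lies flat inside the rim at (292,243). Now the long carton.

step_arm:
  increments: "0 0 0.01 15 13 1 1; 0 0 0.03 45 39 1 1; 0 0 0.05 75 65 1 1; 0 0 0.07 105 91 1 1; 0 0 0.09 135 117 1 1; 0 0 0.11 165 142 1 1; 0 0 0.125 195 168 1 1; 0 0 0.125 220 190 1 1; 0 0 0.125 233 201 1.6 1; 0 0 0.125 236 203.5 1.6 1; 0 0 0.125 236 203.5 1.6 1; 0 0 0.125 236 203.5 1.6 1; 0 0 0.125 236 203.5 1.6 1"

```text
time: 31.42
tool_pos: [645.9, 256.9, 164.8]
tcp_rot: [3.141, -0.0, 1.542]
contact_force: [-0.4, 0.1, 0.3]
grip_width: 91.7
```

```bash
python3 -c "
from h import *
go(646.3,257.7,34.5,1.543)"
```

```text
t 31.425 pos [645.9 256.9 164.8] rot [ 3.1414e+00 -1.0000e-04  1.5422e+00] w 91.7 F [-0.4  0.1  0.3]
rotvec [ 0.    -0.    -0.001] shift [  0.8   0.4 130.3] len 130
```

step_arm:
  increments: "0 0 0 0.8 0.4 25 1; 0 0 0 0.8 0.4 55 1; 0 0 0 0.8 0.4 83 1; 0 0 0 0.8 0.4 107 1; 0 0 0 0.8 0.4 122 1; 0 0 0 0.8 0.4 130 1; 0 0 0 0.8 0.4 130 1; 0 0 0 0.8 0.4 130 0.6; 0 0 0 0.8 0.4 130 0.5; 0 0 0 0.8 0.4 130 0.4; 0 0 0 0.8 0.4 130 0.35; 0 0 0 0.8 0.4 130 -1; 0 0 0 0.8 0.4 130 -1; 0 0 0 0.8 0.4 130 -1; 0 0 0 0.8 0.4 130 -1"

```text
time: 33.3
tool_pos: [646.2, 258.4, 34.9]
tcp_rot: [-3.141, -0.0, 1.543]
contact_force: [-4.0, 0.3, 5.6]
grip_width: 64.1
```

```bash
python3 -c "
from h import *
go(624.2,13.5,135,1.535)
s=cam('side'); crop(s,150,180,140,150,4,'pics/s18.png')
c=cam('top'); crop(c,110,130,100,60,8,'pics/t18.png')"
```

```text
t 33.3 pos [646.2 258.4  34.9] rot [-3.1413e+00 -2.0000e-04  1.5428e+00] w 64.1 F [-4.   0.3  5.6]
rotvec [-0.    -0.     0.008] shift [-245.4  -15.2 -100.1] len 265
```

View pics/s18.png

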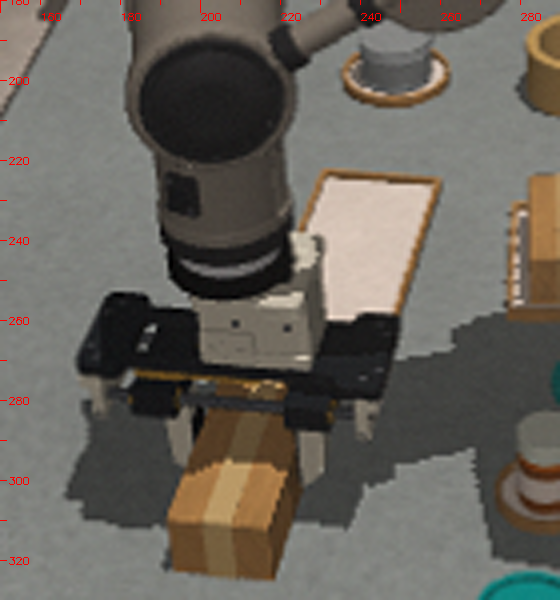

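Long carton gripped across its width (64.1).

step_arm:
  increments: "0 0 0 0 0 -8 -1; 0 0 0 0 0 -22 -1; 0 0 0 0 0 -42 -1; 0 0 0 -5 0 -64 -1; 0 0 0 -17 -1 -84 -1; 0 0 0 -35 -2 -97 -1; 0 0 0.008 -60 -4 -100 -1; 0 0 0.008 -88 -5 -100 -1; 0 0 0.008 -116 -7 -100 -1; 0 0 0.008 -144 -9 -100 -1; 0 0 0.008 -172 -11 -100 -1; 0 0 0.008 -200 -12 -100 -1; 0 0 0.008 -222 -14 -100 -1; 0 0 0.008 -238 -15 -100 -1; 0 0 0.008 -245 -15.2 -100 -1; 0 0 0.008 -245 -15.2 -100 -1; 0 0 0.008 -245 -15.2 -100 -1; 0 0 0.008 -245 -15.2 -100 -1"

```text
time: 35.65
tool_pos: [624.4, 14.6, 134.5]
tcp_rot: [3.142, -0.0, 1.536]
contact_force: [-0.1, -0.6, -3.9]
grip_width: 64.2
```

```bash
python3 -c "
from h import *
go(624.2,13.5,40.5,1.535)
s=cam('side'); crop(s,170,140,140,140,5,'pics/s19.png')"
```

```text
t 35.65 pos [624.4  14.6 134.5] rot [ 3.1416e+00 -2.0000e-04  1.5359e+00] w 64.2 F [-0.1 -0.6 -3.9]
rotvec [ 0.    -0.     0.001] shift [-1.2 -0.1 94. ] len 94
```

View pics/s19.png

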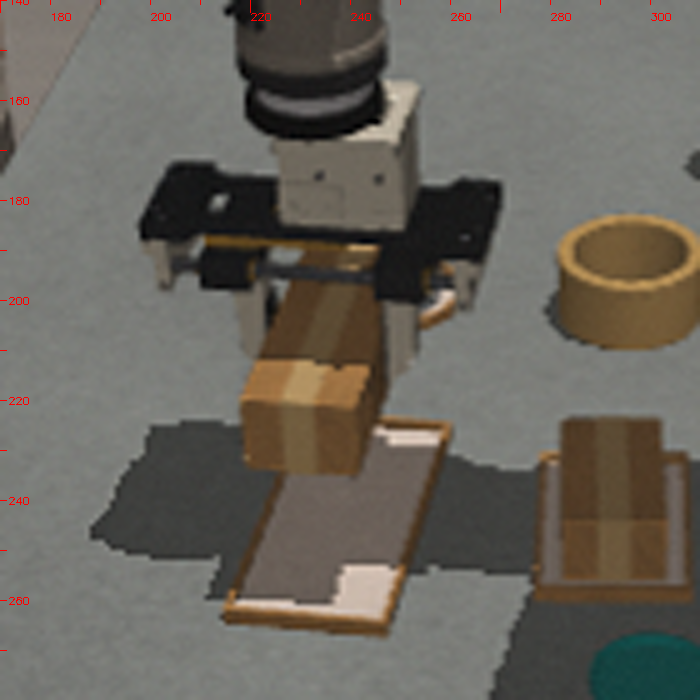

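step_arm:
  increments: "0 0 0 -0.8 0 20 -1; 0 0 0 -0.8 0 42 -1; 0 0 0 -0.8 0 62 -1; 0 0 0 -0.8 0 77 -1; 0 0 0 -0.8 0 86 -1; 0 0 0 -0.8 0 91 -1; 0 0 0 -0.8 0 93.5 -1; 0 0 0 -0.8 0 93.5 -1; 0 0 0 -0.8 0 93.5 -1"

```text
time: 36.83
tool_pos: [624.6, 13.0, 41.5]
tcp_rot: [3.141, -0.0, 1.535]
contact_force: [-0.1, 0.2, -3.7]
grip_width: 63.4
```

```bash
python3 -c "
from h import *
go(624.2,13.5,38.9,1.535)
s=cam('side'); crop(s,190,180,110,110,6,'pics/s20.png')"
```

```text
t 36.825 pos [624.6  13.   41.5] rot [ 3.1407 -0.      1.5347] w 63.4 F [-0.1  0.2 -3.7]
rotvec [ 0.001 -0.    -0.   ] shift [ 0.5 -0.4  2.6] len 3
```

View pics/s20.png

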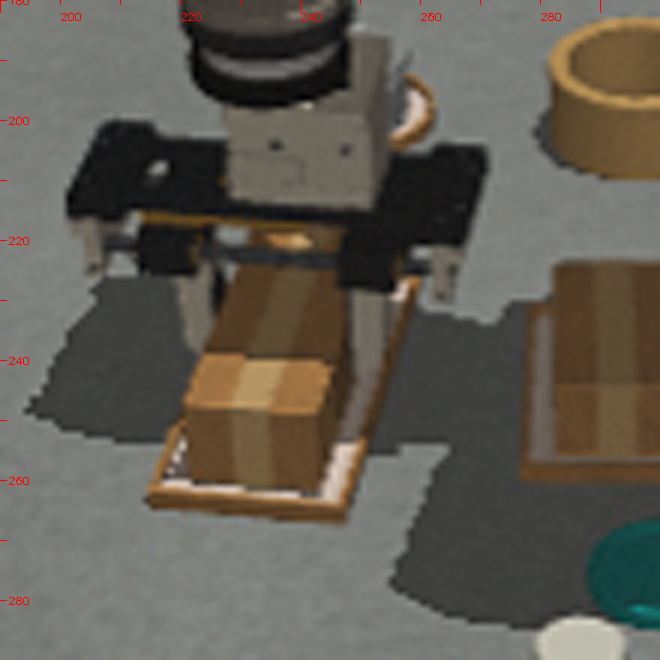

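The carton is centred over the tray floor and inside the rim. Lowering the last 2.6 mm.

step_arm:
  increments: "0 0 0 0 0 1 -1; 0 0 0 0 0 2 -1; 0 0 0 0 0 2.7 -1; 0 0 0 0 0 3 -1; 0 0 0 0 0 3 -1"

```text
time: 37.5
tool_pos: [624.3, 13.0, 38.9]
tcp_rot: [3.141, 0.0, 1.535]
contact_force: [-2.5, 0.0, 4.4]
grip_width: 63.6
```

step_arm:
  increments: "0 0 0 0 0 0 0.42; 0 0 0 0 0 -0.3 0.55; 0 0 0 0 0 -0.3 0.7; 0 0 0 0 0 -0.3 0.85; 0 0 0 0 0 -0.3 1; 0 0 0 0 0 -0.3 1; 0 0 0 0 0 -10 1; 0 0 0 0 0 -30 1; 0 0 0 0 0 -60 1; 0 0 0 0 0 -90 1; 0 0 0 0 0 -120 1; 0 0 0 0 0 -150 1; 0 0 0 0 0 -150 1; 0 0 0 0 0 -150 1"

```text
time: 39.25
tool_pos: [623.8, 13.1, 187.5]
tcp_rot: [-3.141, -0.0, 1.535]
contact_force: [-0.5, -0.1, -1.0]
grip_width: 91.7
```

```bash
python3 -c "
from h import *
go(440,400,240,1.9)
import cv2
s=cam('side'); cv2.imwrite('pics/s21.png',s['frame'][:,:,::-1])"
```

```text
t 39.25 pos [623.8  13.1 187.5] rot [-3.1407e+00 -1.0000e-04  1.5348e+00] w 91.7 F [-0.5 -0.1 -1. ]
rotvec [-0.001 -0.    -0.365] shift [ 380.1 -197.7  -52.3] len 432
```

View pics/s21.png

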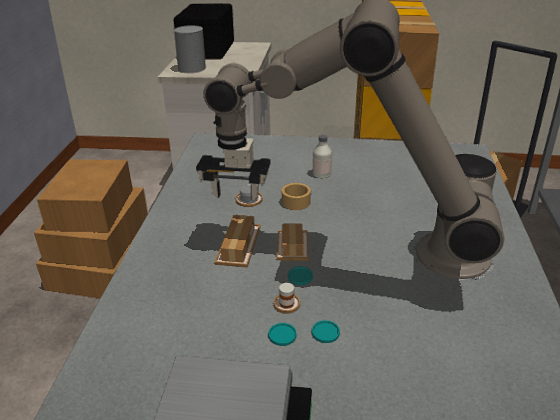

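All four pieces are in their trays. I'll clear the arm out of the top view for a final check.

step_arm:
  increments: "0 0 0 20 -10 -20 1; 0 0 0 60 -30 -45 1; 0 0 0 100 -50 -52 1; 0 0 0 140 -72 -52 1; 0 0 0 180 -94 -52 1; 0 0 0 220 -115 -52 1; 0 0 0 260 -135 -52 1; 0 0 0 300 -156 -52 1; 0 0 0 340 -177 -52 1; 0 0 0 380 -198 -52 1; 0 0 0 410 -240 -52 1; 0 0 0 430 -280 -52 1; 0 0 0 445 -320 -52 1; 0 0 0 450 -350 -52 1; 0 0 0 450 -360 -52 1; 0 0 0 450 -360 -52 1; 0 0 0 450 -360 -52 1"

```text
time: 41.42
tool_pos: [281.7, 475.5, 240.2]
tcp_rot: [3.141, -0.0, 1.534]
contact_force: [-0.7, -1.1, -0.6]
grip_width: 91.9
```

```bash
python3 -c "
from h import *
s=cam('side'); crop(s,200,150,150,170,4,'pics/s22.png')
c=cam('top'); crop(c,130,140,260,130,3,'pics/t22.png')"
```

```text
(no output)
```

View pics/s22.png

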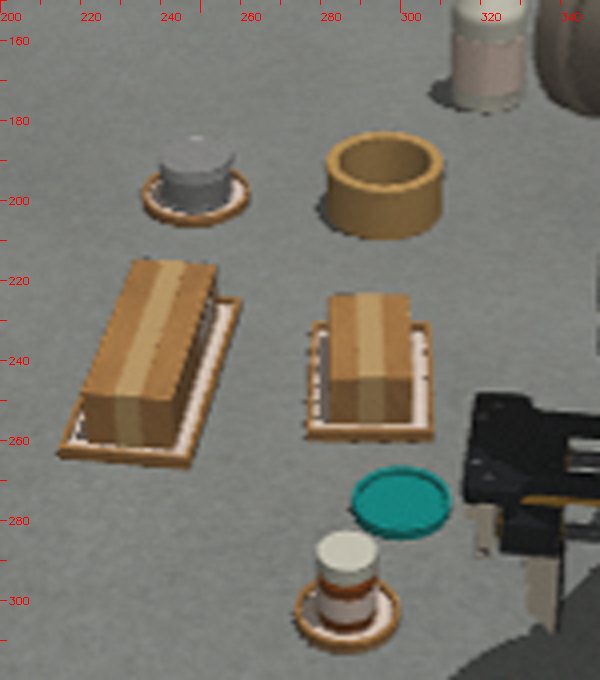

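View pics/t22.png

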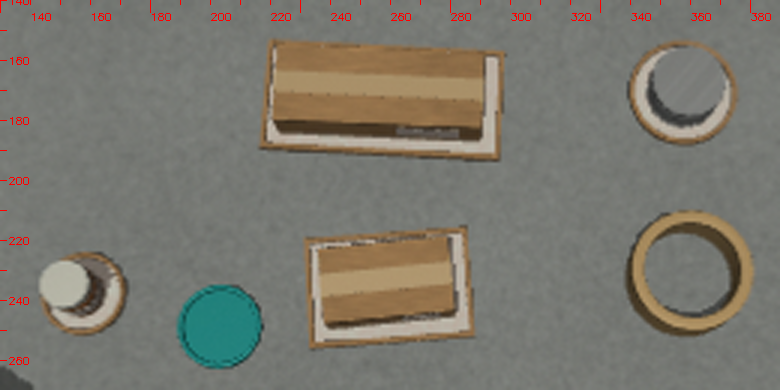

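```bash
python3 -c "
from h import *
c=cam('top')
T=lambda a:np.array(a,float)/3+[130,140]-.33
for n,a,z,t in(('long',[(275,43),(484,54),(482,127),(273,119)],50,(624.2,11)),('short',[(320,246),(449,235),(455,313),(324,325)],46,(466.8,1.8)),('tin',[(688,80)],44,(633.8,-240.2)),('jar',[(65,285)],59,(458.2,249))):
  m=p2w(c,T(a),z).mean(0)[:2]; print(n,m.round(1),np.round(m-t,1))
close_job()"
```

```text
long [624.8  12.3] [0.6 1.3]
short [466.7   1.6] [-0.1 -0.2]
tin [ 634.5 -239. ] [0.7 1.2]
jar [457.1 250.7] [-1.1  1.7]
the job is handed in; nothing more can be done
```

I took the stack apart from the top down. The jar, tin, short carton and long carton are each released in their own trays, and the job was handed in at about 41.5 s of the 109 s allowed.

- **Placement:** the last check, from the top camera, put every piece within about 2 mm of its tray's centre. Both cameras show the pieces upright or flat inside the rims, with the gripper clear of everything.
- **Tape roll and bottle:** both look where they were at the start. I judged this by eye and did not measure it.
- **Disagreements:** the two cameras differed by 2–4 mm in y for the trays and about 7 mm for the tin's top. I used positions between the two readings. No checks failed.

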